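# Draw the plug from the blue air outlet

### The arm

A 7-joint arm with a two-finger parallel gripper is mounted at the origin on the work surface. World frame = base frame: x ahead of the robot, y to its left, z up, the work surface at z = 0. Lengths are in m, angles in degrees, forces in N, time in s.
With the tool pointing down it reaches from about 0.425 to 0.875 m from the base axis. Payload 8.4 kg.
Tool frame: the origin (TCP) lies at the very end of the fingers, on their centre line; the grasp point (between the pads) lies 19 mm behind it (manip.grasp_offset is the distance from the TCP to the grasp point, in m); z points along the fingers, y is the line along which they close (so a half turn about z gives the same grasp; the last joint's range is limited). The gripper opens to 87 mm and grips with 3 to 60 N. Pads are 19 mm wide; open, the fingers measure 117 mm over their backs; the gripper's body (75 mm by 190 mm) begins 51 mm behind the grasp point.
Start: joints at [-5.684, 19.091, 2.286, 83.961, -0.768, 76.965, -3.352], TCP at [0.65, -0, 0.223] pointing down, gripper open.
Joint ranges: [-147.57, 147.57], [-21.85, 119.76], [-74.77, 79.35], [14.55, 137.4], [-85.83, 265.84], [4.83, 119.75], [-152.11, 152.11]. Speed limits (degrees/s): [127.2, 127.2, 159.86, 159.86, 180, 180, 180].

### API

Orientations are given as a 3x3 rotation matrix whose columns are the frame's x, y, z axes.
In Python, from cell import manip gives the robot as it stands.
- The arm moves only by the tool move_arm, never from a script. Its argument "moves" is one flat list of numbers, 6 for each row, row after row: the shift along the tool's x, y, z as a fraction of full scale, then the turn, a rotation vector about the tool's x, y, z as a fraction of full scale. A call has 1 to 12 rows; each row is the pose to reach, as a shift and turn from the pose commanded when the call began, along the tool's axes at that moment; what a row does not reach only later rows make up. Full scale, the value 1, is 25 cm for a shift and 2 rad for a turn. A row lasts 1/12 s, in which the tool goes at most 41.7 mm and 7.16 degrees, less where a joint would pass 70% of its speed; a pose out of reach is approached as far as the arm can. A call with a number of a shift or a turn outside -1 to 1 is refused whole. A call with a gripper value outside its range is refused whole. "hand" is the opening, from -1 (shut) to 1 (fully open), set as the call begins (left out, the last holds). The fingers move at their own pace and stop on an object; "force" is the grip in N (left out, the last holds). Time passes only in rows, so rows that repeat a pose let the fingers close. It gives the time, the measured TCP pose, the force, the opening and the grip force at its end, in the units of the state.
- manip.read_state(): the state, without advancing time (a new reading comes with each control period).
- manip.read_camera(name): name is "scene" or "side" or "wrist"; returns the picture (384x512x3 uint8, blue, green, red); there is no depth.
- manip.camera_model(name): a dict with "intrinsics" (3x3 intrinsics, pixels), "position" and "orientation" of the camera in the world. Camera axes: x right, y up, looking along -z (the intrinsics and any distortion apply to the point x, -y, -z); pixel columns grow to the right and rows downward; lengths in m; the calibration is good to about 2 mm. A picture is of the moment at which its call begins: read the wrist's pose just before it. camera_model takes no time and is no camera call; for the wrist camera it gives the pose at the moment of the call.
- manip.sign_off(): hands the job in; it is judged then, once.
The state is a dict: "time_s": time; "qpos": joint angles; "dq": joint speeds; "joint_efforts": joint torques, N m; "eef_pos": TCP position; "orientation": TCP orientation; "ft_force": force on the tool from outside, world axes, zero at the start; "ft_torque": the same for the moment, N m; "opening": finger opening in m; "gripper_force": force on a finger pad.
Only numpy, scipy, OpenCV 4.12 (cv2) and the standard library are available. Lean on these libraries where they do the work, as an engineer would, in place of code of your own. Each camera call takes 0.05 s, during which the arm holds its last target. There are 200 camera calls.

### The job

The point driver needs the blue air outlet on the glazing bench: press its sprung blue sleeve down, draw the brass plug straight up out of it so that the sleeve snaps back up, and lower the plug gently into the tin tray and let go of it. Leave the plug in the red outlet alone.

Things in the scene. Friction and masses are not known exactly. Their poses are not given: they have to be found in the camera images.
- blue_plug: Brass plug upright in the blue air outlet (quick coupling on a 90 mm square plate, facing up): round head 26 mm across, 44 tall; below it a grooved nipple 19 mm across, 25.5 long. 0.16 kg. Origin: on the axis at the head's underside, z up; seated it is 34 mm above the bench, head top 78. Latched until the sleeve is 7 mm or more down. Free, it lifts straight up; the nipple is out 26 mm higher.
- blue_sleeve (a joint): Sprung blue sleeve around the plug: flat flange, 72 mm outer, 34 inner diameter, top 50 mm above the bench when up. m: 0 up, grows pressed down, 0.014 stop; 4 to 9 N. Fingers 36 to 46 mm apart astride the head press it with their tips: 10 mm down, close on the head while pressing, lift. It follows the fingers up, waits 4 mm down while the nipple passes, then snaps up.
- tray: Open tin tray, 150 mm (its x) by 110 mm (its y), 25 mm high, walls and floor 3 mm, fixed on the bench. Origin: centre of its underside.
- red_plug: Brass plug exactly like the blue outlet's, seated in the red outlet, a second coupling that differs only in its red sleeve; to be left alone. Origin as for the other plug.
Mind the look-alikes: they are no part of the job. What is shaped like the part that bears blue_sleeve but pink or purple is not meant.

How it is judged (in metres and radians):
On the way, in this order (a step that is already met when the one before it is completed fails the run):
1. the blue sleeve is pressed down at least 7 mm with its plug still seated (value of joint blue_sleeve above 0.007 m and distance of blue_plug from where it was at the start of the episode below 0.006 m), for 0.1 s.
2. the fingers hold the plug drawn out of the blue outlet, and the sleeve has snapped up (height (world z) of blue_plug above 0.075 m and contact force between the fingers and blue_plug above 0.5 N and value of joint blue_sleeve below 0.0015 m), for 0.1 s.
At the end, for the whole second after the job is handed in: The blue outlet's plug rests in the tray, standing or lying (its origin between the tray's walls and less than 40 mm above the tray's underside, slower than 0.05 m/s), let go; the blue sleeve is fully up (within 1.5 mm); the red outlet's plug is within 10 mm of where it started (x of blue_plug in the frame of tray between -0.072 and 0.072 m and y of blue_plug in the frame of tray between -0.052 and 0.052 m and z of blue_plug in the frame of tray below 0.04 m and linear speed of blue_plug below 0.05 m/s and value of joint blue_sleeve below 0.0015 m and distance of red_plug from where it was at the start of the episode below 0.01 m); the robot touches nothing.
It fails at once if the plug in the red outlet is disturbed (moved more than 10 mm) (distance of red_plug from where it was at the start of the episode above 0.01 m).
It fails at once if the plug is dropped or thrown (faster than 0.9 m/s while not in the fingers, a fall of about 40 mm) (linear speed of blue_plug above 0.9 m/s and contact force between the fingers and blue_plug below 0.05 N).
It also fails if it takes over 43 s, if anything falls off the work surface, if the arm or the gripper's body presses on something with over 40 N, if the wrist force passes 120 N, or if a joint passes its speed limit or range.

## Working session

There is one attempt and no reset: what is moved stays moved. The work goes in short steps, Python scripts to look and compute and a tool call to move; the robot and the scene stay as the last step left them, time stands still between calls to the robot, and variables do not carry over. Pictures are saved under pics/ and viewed, at most 10 in all, crops included, and the job is handed in when it is done.

Besides the shell and the picture viewer there is one more tool, called after ">>>" as name(argument=value, ...) on one line, values as JSON. move_arm: Moves the arm, as the interface text tells. Shift numbers are shares of 25 cm and turn numbers shares of 2 rad, none past 1 either way. Its arguments: {"type":"object","properties":{"moves":{"type":"array"},"hand":{"type":"number"},"force":{"type":"number"}},"required":["moves"]}

```bash
mkdir -p pics; cat > h.py <<'E'
import numpy as np, cv2
from cell import manip
def ray(n,u,v,z,m=None):
    m=m or manip.camera_model(n);K=np.array(m["intrinsics"])
    d=np.linalg.solve(K,[u,v,1.]);R=np.array(m["orientation"]);p=np.array(m["position"])
    d=R@(d*[1,-1,-1]);return p+d*(z-p[2])/d[2]
E
python3 - <<'E'
from h import *
a=manip.read_camera("scene");m=manip.camera_model("wrist");b=manip.read_camera("wrist");c=manip.read_camera("side")
for n,i in(("scene",a),("wrist",b),("side",c)):cv2.imwrite(f"pics/{n}0.png",i)
print(m,manip.camera_model("scene"),manip.read_state())
cv2.imwrite("pics/sw.png",cv2.resize(np.vstack([np.hstack([a,c])]),(800,300)))
E
```

```text
{'intrinsics': array([[332.96998818,   0.        , 251.18161691],
       [  0.        , 332.96998818, 191.25071682],
       [  0.        ,   0.        ,   1.        ]]), 'position': array([0.64942884, 0.07122839, 0.38372341]), 'orientation': array([[ 0.99999688, -0.00197185,  0.00153117],
       [ 0.00149989,  0.96481487,  0.26292589],
       [-0.00199575, -0.26292278,  0.96481482]])} {'intrinsics': array([[394.81388764,   0.        , 256.55852648],
       [  0.        , 394.81388764, 188.92519859],
       [  0.        ,   0.        ,   1.        ]]), 'position': array([0.79385519, 0.61486726, 0.54738626]), 'orientation': array([[-0.89355255, -0.26306251,  0.36381584],
       [ 0.44886557, -0.5399571 ,  0.71201547],
       [ 0.00914037,  0.79952764,  0.60055975]])} {'time_s': 0.15, 'qpos': array([-5.68481737, 19.12090364,  2.28479577, 83.996211  , -0.76971697,
       76.96447304, -3.35284328]), 'dq': array([ 0.04015226, -0.0745898 , -0.08173127, -0.20469243,  0.09064431,
       -0.0126881 , -0.05252675]), 'joint_efforts': array([ 1.24259990e-03, -6.56844234e+01,  1.33660264e+00, -4.04110801e+01,
       -5.95439016e-02,  4.17590642e-02, -1.22402304e-05]), 'eef_pos': array([6.49666575e-01, 3.03006113e-06, 2.21908587e-01]), 'orientation': array([[ 2.40966958e-05,  9.99999330e-01, -1.15755345e-03],
       [ 9.99999999e-01, -2.41459902e-05, -4.25710151e-05],
       [-4.25989369e-05, -1.15755243e-03, -9.99999329e-01]]), 'ft_force': array([ 0.46598197, -0.16335706,  0.06792776]), 'ft_torque': array([-0.01726716,  0.04276036, -0.00695532]), 'gripper_force': 0.0, 'opening': 0.08742224783582467}
```

View pics/scene0.png

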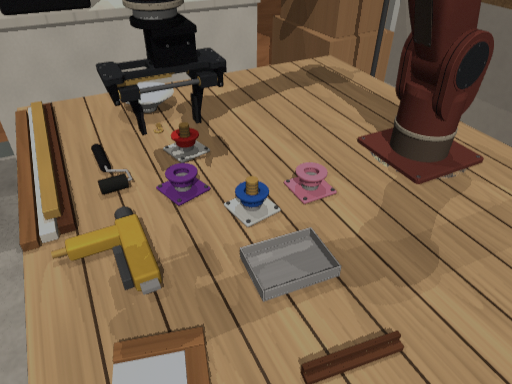

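View pics/wrist0.png

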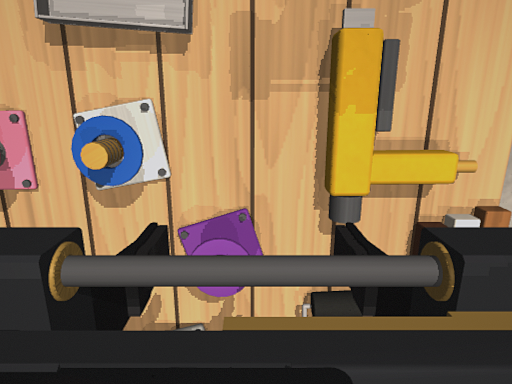

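The scene picture shows four couplings with round sleeves: blue (252,193) with a brass plug on a white plate, red (184,138) with a plug, purple (181,180) and pink (311,178), both without plugs. The tray is at (289,263). The wrist picture shows the blue one at (107,150), purple at (221,267) and pink at the left edge. Only the blue one with a plug fits. Next I'll measure it and confirm in a crop.

```bash
python3 - <<'E'
from h import *
S=cv2.imread("pics/scene0.png");W=cv2.imread("pics/wrist0.png")
mw={'intrinsics':[[332.97,0,251.18],[0,332.97,191.25],[0,0,1]],'position':[0.64942884,0.07122839,0.38372341],'orientation':[[0.99999688,-0.00197185,0.00153117],[0.00149989,0.96481487,0.26292589],[-0.00199575,-0.26292278,0.96481482]]}
for n,I,m in(("scene",S,None),("wrist",W,mw)):
    h=cv2.cvtColor(I,cv2.COLOR_BGR2HSV)
    k=cv2.inRange(h,(100,150,60),(122,255,255))
    cs=[c for c in cv2.findContours(k,0,1)[0] if cv2.contourArea(c)>150]
    for c in cs:
        p=c[:,0,:].astype(float)
        hull=cv2.convexHull(c); e=cv2.fitEllipse(hull)
        # project contour to z=.05, enclosing circle
        q=np.array([ray(n,u,v,.05,m)[:2] for u,v in p],np.float32)
        print(n,cv2.contourArea(c),e,ray(n,*e[0],.05,m),cv2.minEnclosingCircle(q))
    if n=="wrist":
        g=cv2.cvtColor(I,6)[125:180,60:140]
        for u,v in [(95,155)]: print("head",ray(n,u,v,.078,m))
# tray in scene: grey low-sat
h=cv2.cvtColor(S,cv2.COLOR_BGR2HSV)
k=cv2.inRange(h,(0,0,60),(180,45,220));k[:228]=0;k[300:]=0;k[:,:235]=0;k[:,345:]=0
c=max(cv2.findContours(k,0,1)[0],key=cv2.contourArea)
ap=cv2.approxPolyDP(cv2.convexHull(c),4,True)[:,0]
print(cv2.contourArea(c))
for u,v in ap: print(u,v,ray("scene",u,v,.025),ray("scene",u,v,0))
q=np.array([ray("scene",u,v,.025)[:2] for u,v in c[:,0]],np.float32);print(cv2.minAreaRect(q))
cv2.imwrite("pics/crop.png",np.hstack([cv2.resize(W[90:200,50:190],(0,0),fx=3,fy=3,interpolation=2),cv2.resize(S[165:275,210:340],(0,0),fx=2.9,fy=3,interpolation=2)]))
E
```

```text
scene 401.5 ((251.7621307373047, 192.87489318847656), (25.915388107299805, 32.37348556518555), 88.94912719726562) [0.50757694 0.03298759 0.05      ] ((0.5072812438011169, 0.03381487727165222), 0.04270216450095177)
wrist 3730.5 ((106.54424285888672, 150.24594116210938), (66.1673812866211, 73.79196166992188), 130.451904296875) [0.50333749 0.02273912 0.05      ] ((0.5031914710998535, 0.02184545435011387), 0.03577669337391853)
head [0.50440834 0.02237706 0.078     ]
4494.0
311 228 [0.43889262 0.15542626 0.025     ] [0.42190507 0.13343865 0.        ]
340 265 [0.44546978 0.25875428 0.025     ] [0.428797   0.24171167 0.        ]
339 274 [0.45931334 0.27475382 0.025     ] [0.44330307 0.25847691 0.        ]
262 299 [0.60174494 0.26255398 0.025     ] [0.59255106 0.24569321 0.        ]
240 247 [0.58473663 0.14128645 0.025     ] [0.57472878 0.11862215 0.        ]
((0.5198537707328796, 0.2093207687139511), (0.12686413526535034, 0.15651191771030426), 85.8835220336914)
```

View pics/crop.png

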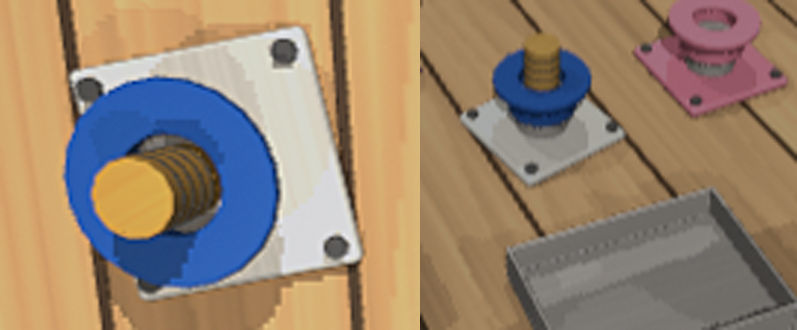

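The crop confirms it: blue flange with a brass plug on the white plate, and the unplugged pink and purple ones rejected. The wrist view puts the plug at about (0.5034, 0.022). I'll move above it with the fingers set to about 41 mm.

>>> move_arm(moves=[0.02, -0.14, 0.08, 0, 0, 0, 0.05, -0.29, 0.16, 0, 0, 0, 0.07, -0.44, 0.24, 0, 0, 0, 0.088, -0.53, 0.3, 0, 0, 0, 0.088, -0.586, 0.32, 0, 0, 0, 0.088, -0.586, 0.32, 0, 0, 0, 0.088, -0.586, 0.32, 0, 0, 0, 0.088, -0.586, 0.32, 0, 0, 0], hand=-0.06)

```text
time_s: 0.82
eef_pos: [0.5048, 0.0219, 0.1433]
orientation: [[0.0, 1.0, 0.002], [1.0, -0.0, 0.0], [0.0, 0.002, -1.0]]
ft_force: [0.9, -0.0, 0.6]
opening: 0.0439
gripper_force: 0.0
```

```bash
python3 - <<'E'
from h import *
s=manip.read_state();m=manip.camera_model("wrist");I=manip.read_camera("wrist");D=manip.read_camera("side")
print(s["time_s"],s["eef_pos"],s["opening"],s["ft_force"],s["orientation"])
np.save("mw.npy",m,allow_pickle=True)
cv2.imwrite("pics/w1.png",I);cv2.imwrite("pics/side1.png",D);cv2.imwrite("pics/v1.png",cv2.resize(np.hstack([I,D]),(800,300)))
h=cv2.cvtColor(I,cv2.COLOR_BGR2HSV)
k=cv2.inRange(h,(100,150,60),(122,255,255))
for c in cv2.findContours(k,0,1)[0]:
    if cv2.contourArea(c)>300:
        q=np.array([ray("wrist",u,v,.05,m)[:2] for u,v in c[:,0]],np.float32)
        print(cv2.minEnclosingCircle(q),cv2.boundingRect(c))
E
```

```text
0.8167 [0.50477881 0.02191356 0.14334136] 0.04387778899165244 [ 0.94062616 -0.04807939  0.59424077] [[ 3.40031770e-04  9.99998551e-01  1.66793001e-03]
 [ 9.99999926e-01 -3.40329239e-04  1.78065829e-04]
 [ 1.78633217e-04  1.66786934e-03 -9.99998593e-01]]
((0.5025950074195862, 0.021984364837408066), 0.03566097840666771) (205, 149, 88, 86)
```

View pics/v1.png

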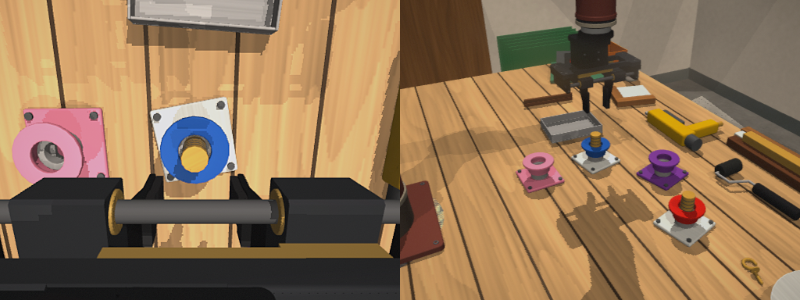

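The wrist view shows the blue plug at (249,192) centred between the fingers. Flange circle centre is (0.5026, 0.022), radius 35.7 mm, which is right. I'll go down and press 10 mm.

>>> move_arm(moves=[0, 0, 0.1, 0, 0, 0, 0, -0.002, 0.2, 0, 0, 0, 0, -0.002, 0.28, 0, 0, 0, 0, -0.002, 0.33, 0, 0, 0, 0, -0.002, 0.36, 0, 0, 0, 0, -0.002, 0.38, 0, 0, 0, 0, -0.002, 0.4, 0, 0, 0, 0, -0.002, 0.415, 0, 0, 0, 0, -0.002, 0.415, 0, 0, 0, 0, -0.002, 0.415, 0, 0, 0, 0, -0.002, 0.415, 0, 0, 0], hand=-0.06)

```text
time_s: 1.83
eef_pos: [0.5033, 0.0218, 0.0397]
orientation: [[0.0, 1.0, -0.001], [1.0, -0.0, -0.0], [-0.0, -0.001, -1.0]]
ft_force: [-5.3, -0.8, 8.1]
opening: 0.041
gripper_force: 4.1
```

```bash
python3 - <<'E'
from h import *
s=manip.read_state();I=manip.read_camera("wrist");D=manip.read_camera("side")
print(s["eef_pos"],s["opening"],s["ft_force"])
cv2.imwrite("pics/v2.png",np.hstack([cv2.resize(I[130:330,140:360],(0,0),fx=1.8,fy=1.8),cv2.resize(D[120:240,180:315],(0,0),fx=3,fy=3)]))
E
```

```text
[0.50325746 0.0218301  0.03970952] 0.04098381342345999 [-5.28036537 -0.82851475  8.14421324]
```

View pics/v2.png

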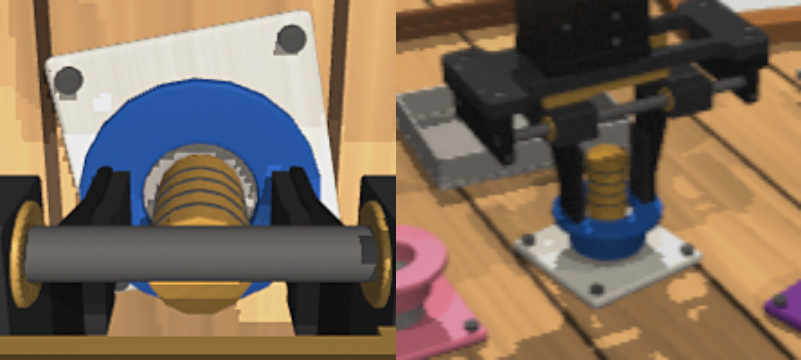

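The picture shows both fingertips on the blue flange astride the brass plug, with the sleeve pressed to about 10 mm. I'll close now, still pressing.

>>> move_arm(moves=[0, 0, 0, 0, 0, 0, 0, 0, 0, 0, 0, 0, 0, 0, 0, 0, 0, 0, 0, 0, 0, 0, 0, 0, 0, 0, 0, 0, 0, 0, 0, 0, 0, 0, 0, 0, 0, 0, 0, 0, 0, 0, 0, 0, 0, 0, 0, 0], hand=-1, force=30)

```text
time_s: 2.6
eef_pos: [0.5049, 0.0221, 0.0404]
orientation: [[0.0, 1.0, 0.003], [1.0, -0.0, 0.0], [0.0, 0.003, -1.0]]
ft_force: [-0.5, 0.6, 6.0]
opening: 0.0253
gripper_force: 32.3
```

Gripped. Lifting straight up.

>>> move_arm(moves=[0, 0, -0.02, 0, 0, 0, 0, 0, -0.04, 0, 0, 0, 0, 0, -0.07, 0, 0, 0, 0, 0, -0.1, 0, 0, 0, 0, 0, -0.14, 0, 0, 0, 0, 0, -0.2, 0, 0, 0, 0, 0, -0.26, 0, 0, 0, 0, 0, -0.32, 0, 0, 0, 0, 0, -0.36, 0, 0, 0, 0, 0, -0.36, 0, 0, 0, 0, 0, -0.36, 0, 0, 0])

```text
time_s: 3.52
eef_pos: [0.5032, 0.022, 0.1292]
orientation: [[-0.0, 1.0, 0.001], [1.0, 0.0, 0.0], [0.0, 0.001, -1.0]]
ft_force: [0.1, -0.0, -1.4]
opening: 0.0252
gripper_force: 30.2
```

```bash
python3 - <<'E'
from h import *
s=manip.read_state();m=manip.camera_model("wrist");I=manip.read_camera("wrist");D=manip.read_camera("side")
print(s["eef_pos"],s["opening"],s["ft_force"],m)
cv2.imwrite("pics/w3.png",I)
cv2.imwrite("pics/v3.png",np.hstack([cv2.resize(I,(480,360)),cv2.resize(D[90:240,180:313],(0,0),fx=2.4,fy=2.4)]))
E
```

```text
[0.50320221 0.02202517 0.12924584] 0.025235856601602793 [ 0.07723236 -0.01206646 -1.4467674 ] {'intrinsics': array([[332.96998818,   0.        , 251.18161691],
       [  0.        , 332.96998818, 191.25071682],
       [  0.        ,   0.        ,   1.        ]]), 'position': array([0.50267162, 0.09324015, 0.29132564]), 'orientation': array([[ 9.99998702e-01, -1.26811438e-03, -9.94040332e-04],
       [ 1.48469084e-03,  9.64884453e-01,  2.62670495e-01],
       [ 6.26037829e-04, -2.62671630e-01,  9.64885083e-01]])}
```

View pics/v3.png

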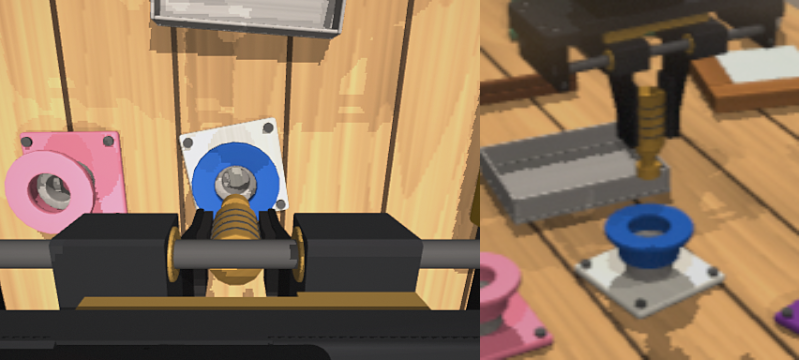

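The sleeve is back up and empty, and the plug hangs upright in the fingers with the tray beyond it. I'll carry it over the tray centre, about (0.521, 0.209).

>>> move_arm(moves=[0.08, 0.01, 0, 0, 0, 0, 0.18, 0.02, 0, 0, 0, 0, 0.28, 0.03, 0, 0, 0, 0, 0.38, 0.04, 0, 0, 0, 0, 0.48, 0.05, 0, 0, 0, 0, 0.58, 0.06, 0, 0, 0, 0, 0.67, 0.07, 0, 0, 0, 0, 0.72, 0.07, 0, 0, 0, 0, 0.75, 0.07, 0, 0, 0, 0, 0.75, 0.07, 0, 0, 0, 0, 0.75, 0.07, 0, 0, 0, 0])

```text
time_s: 4.53
eef_pos: [0.5203, 0.2083, 0.1283]
orientation: [[0.001, 1.0, -0.001], [1.0, -0.001, -0.001], [-0.001, -0.001, -1.0]]
ft_force: [0.2, -0.5, -2.8]
opening: 0.0254
gripper_force: 30.2
```

```bash
python3 - <<'E'
from h import *
m=manip.camera_model("wrist");I=manip.read_camera("wrist");D=manip.read_camera("side");S=manip.read_camera("scene")
s=manip.read_state();print(s["eef_pos"],s["opening"])
mw={'intrinsics':m['intrinsics'],'position':[0.50267162,0.09324015,0.29132564],'orientation':[[1,-.001268,-.000994],[.001485,.964884,.26267],[.000626,-.26267,.964885]]}
for u,v in((162,22),(360,34)):print(ray("wrist",u,v,.025,mw))
cv2.imwrite("pics/v4.png",np.hstack([cv2.resize(I,(400,300)),cv2.resize(S[100:310,200:400],(300,300))]))
E
```

```text
[0.52069502 0.20773508 0.12875526] 0.02486655225115322
[0.4378248 0.1483659 0.025    ]
[0.58271298 0.14057372 0.025     ]
```

View pics/v4.png

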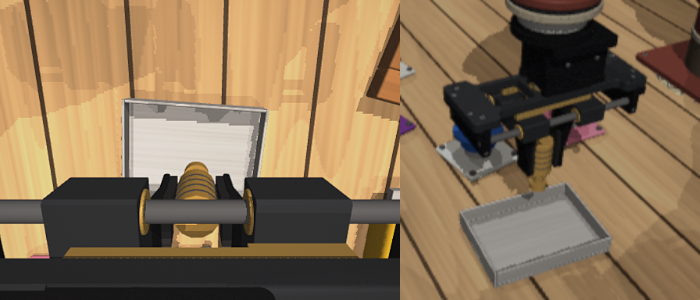

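The plug hangs over the tray, between its walls. The rim puts the centre at about (0.514, 0.200), so I'll nudge 7 mm and lower slowly.

>>> move_arm(moves=[-0.02, -0.02, 0.06, 0, 0, 0, -0.03, -0.03, 0.12, 0, 0, 0, -0.03, -0.03, 0.18, 0, 0, 0, -0.03, -0.03, 0.24, 0, 0, 0, -0.03, -0.03, 0.29, 0, 0, 0, -0.03, -0.03, 0.32, 0, 0, 0, -0.03, -0.03, 0.34, 0, 0, 0, -0.03, -0.03, 0.355, 0, 0, 0, -0.03, -0.03, 0.365, 0, 0, 0, -0.03, -0.03, 0.37, 0, 0, 0, -0.03, -0.03, 0.37, 0, 0, 0, -0.03, -0.03, 0.37, 0, 0, 0])

```text
time_s: 5.68
eef_pos: [0.5132, 0.2021, 0.0367]
orientation: [[-0.0, 1.0, 0.001], [1.0, 0.0, 0.0], [0.0, 0.001, -1.0]]
ft_force: [0.6, -0.4, -1.7]
opening: 0.0257
gripper_force: 30.2
```

>>> move_arm(moves=[0, 0, 0.003, 0, 0, 0, 0, 0, 0.006, 0, 0, 0, 0, 0, 0.009, 0, 0, 0, 0, 0, 0.009, 0, 0, 0, 0, 0, 0.009, 0, 0, 0])

```text
time_s: 6.1
eef_pos: [0.5133, 0.2022, 0.0349]
orientation: [[-0.0, 1.0, 0.001], [1.0, 0.0, 0.0], [0.0, 0.001, -1.0]]
ft_force: [-1.4, -0.3, 5.5]
opening: 0.0257
gripper_force: 30.1
```

On the floor with a light contact of about 7 N. Opening only part-way, then rising.

>>> move_arm(moves=[0, 0, 0, 0, 0, 0, 0, 0, 0, 0, 0, 0, 0, 0, 0, 0, 0, 0, 0, 0, 0, 0, 0, 0, 0, 0, 0, 0, 0, 0, 0, 0, 0, 0, 0, 0, 0, 0, 0, 0, 0, 0], hand=0.2)

```text
time_s: 6.68
eef_pos: [0.513, 0.202, 0.034]
orientation: [[-0.0, 1.0, -0.0], [1.0, 0.0, -0.0], [-0.0, -0.0, -1.0]]
ft_force: [-0.2, 0.3, 0.3]
opening: 0.0515
gripper_force: 0.0
```

>>> move_arm(moves=[0, 0, -0.02, 0, 0, 0, 0, 0, -0.06, 0, 0, 0, 0, 0, -0.12, 0, 0, 0, 0, 0, -0.2, 0, 0, 0, 0, 0, -0.3, 0, 0, 0, 0, 0, -0.42, 0, 0, 0, 0, 0, -0.5, 0, 0, 0, 0, 0, -0.5, 0, 0, 0, 0, 0, -0.5, 0, 0, 0, 0, 0, -0.5, 0, 0, 0])

```text
time_s: 7.52
eef_pos: [0.5127, 0.2019, 0.1591]
orientation: [[0.0, 1.0, -0.0], [1.0, -0.0, -0.0], [-0.0, -0.0, -1.0]]
ft_force: [-0.6, -0.2, -0.0]
opening: 0.052
gripper_force: 0.0
```

```bash
python3 - <<'E'
from h import *
I=manip.read_camera("wrist");D=manip.read_camera("side");S=manip.read_camera("scene")
s=manip.read_state();print(s["time_s"],s["eef_pos"],s["opening"],s["ft_force"])
cv2.imwrite("pics/v5.png",np.hstack([cv2.resize(S[100:310,150:400],(400,336)),cv2.resize(D[110:320,150:400],(400,336))]))
E
```

```text
7.6667 [0.51232129 0.20173551 0.15806246] 0.052167329295678674 [ 0.93899049 -0.40085899  0.41211939]
```

View pics/v5.png

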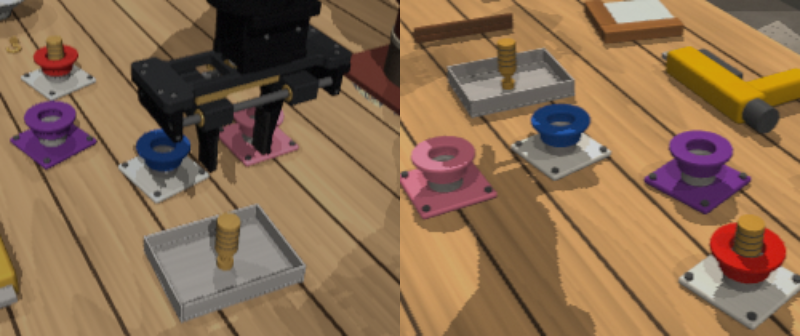

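The plug stands in the tray (crop left (228,240)), the blue sleeve is up and empty, the red plug is untouched and the gripper is clear.

```bash
python3 -c "
from cell import manip
print(manip.sign_off())"
```

```text
the job is handed in; nothing more can be done
None
```

The blue outlet's plug is drawn and stands released in the tray, the blue sleeve is back up and the red plug was left alone; I handed the job in at about 7.7 s, and no verdict came back.

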